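Set out the cook's tray

TASK

Fill the four empty wells of the wooden tray: the salt pot goes directly in front of the mill (on the robot's side of it), the spice jar directly in front of the red-lidded jar, the garlic between the mill and the red-lidded jar, and the timer between the salt pot and the spice jar. Stand each thing upright and flat on the floor of its well and let go of it; leave the mill and the red-lidded jar standing in their wells, and do not shift the tub or the tin that stand among the things.

Things in the scene. Friction and masses are not known exactly. Their poses are not given: they have to be found in the camera images.
- tray: Fixed light-wood tray 200x300x14 mm, brass bar at each short end. Six round cork-lined wells, 74 mm across, 6 mm deep (floor 8 mm over the worktop), centred at tray x = -50 (front row) and +50 mm (back row), y = -100, 0, +100 mm. Mill and jar stand in the two outer back wells, either way round; others empty. Origin: centre of underside; x away from the robot (yaw within 0.3 rad), y left, z up.
- mill: Wooden pepper mill, turned waist, small metal knob on top, 58 mm across, 170 mm high, loose, standing in one of the two outer back wells. Origin: centre of its underside; z up.
- jar: Glass jar with a red lid, 65 mm across, 100 mm high, loose, standing in the other outer back well. Origin: centre of its underside; z up.
- salt_pot: White ceramic salt pot with holes in the top, round, 42 mm across at foot and shoulder, slightly waisted, 77 mm high, about 0.14 kg, standing on the worktop. Origin: centre of its underside; z up.
- spice_jar: Slim glass spice jar with a black cap and printed label, round, 41 mm across, 105 mm high, about 0.11 kg, standing on the worktop. Origin: centre of its underside; z up.
- garlic: Bulb of garlic, roughly round, 60 mm across at about 25 mm height, tapering to a point at 59 mm, about 0.04 kg, standing on the worktop. Origin: centre of its underside; z up.
- timer: Kitchen timer, round, 62 mm across and 44 mm high with a bar 8 x 48 x 14 mm across its top (58 mm in all; the bar runs along the timer's y axis), red base, white dial that does not turn, about 0.11 kg. Origin: centre of its underside; z up.
- tub: Bystander: small white printed tub with a foil lid, 72 mm across, 71 mm high, among the things to be moved. Origin: centre of its underside; z up.
- tin: Bystander: food tin with a printed label, 76 mm across, 110 mm high, among the things to be moved. Origin: centre of its underside; z up.
Mind the look-alikes: they are no part of the job. What is shaped like the garlic but green or orange is not meant.

How it is judged:
By the outcome, as a careful person would: the job done as asked, in the order asked, and still so for the second after the job is handed in, with the robot touching nothing.
It also fails if it takes over 115 s, if anything falls off the work surface, if the arm or the gripper's body presses on something with over 40 N, if the wrist force passes 120 N, or if a joint passes its speed limit or range.

ROBOT

A 6-joint arm with a two-finger parallel gripper is mounted at the origin on a cart in front of the work surface, level with it; the furniture and walls round the work are solid. World frame = base frame: x ahead of the robot, y to its left, z up, the work surface at z = 0. Lengths are in mm, angles in rad, forces in N, time in s.
With the tool pointing down it reaches from about 350 to 775 mm from the base axis. Payload 7.3 kg.
Tool frame: the origin (TCP) lies midway between the tips of the shut fingers; the grasp point (between the pads) lies 19 mm behind it; z points along the fingers, y is the line along which they close (so a half turn about z gives the same grasp; the last joint's range is limited). The gripper opens to 92 mm and grips with 3 to 60 N. Pads are 19 mm wide; open, the fingers measure 130 mm over their backs; the gripper's body (75 mm by 190 mm) begins 47 mm behind the grasp point.
Start: joints at [-0.146, 0.342, 1.524, -0, 1.275, -0.146], TCP at [525.019, 0.019, 226.741] pointing down, gripper open.
Joint ranges: [-2.53, 2.53], [-0.77, 2.02], [0.04, 2.7], [-1, 4.14], [0.28, 2.66], [-3.11, 3.11]. Speed limits (rad/s): [2.57, 2.57, 3.14, 3.14, 3.14, 3.14].

INTERFACE

Orientations are given as [roll, pitch, yaw] about the fixed x, y, z axes, in that order (R = Rz(yaw) Ry(pitch) Rx(roll)).
In Python, from plant import * gives the robot as it stands.
- The arm moves only by the tool step_arm, never from a script. Its argument "deltas" is one flat list of numbers, 5 for each row, row after row: the shift along the world's x, y, z in mm, then the turn about the world's z in degrees, then the finger opening in mm, from 0 to 91.8. In form: [tx, ty, tz, turn, gripper, tx, ty, tz, turn, gripper, ...]. A call has exactly 10 rows; each row shifts and turns the commanded pose from where the row before left it; what a row does not reach is not made up. A row lasts 1/8 s, in which the tool goes at most 62.5 mm and 10.7 degrees, less where a joint would pass 70% of its speed; a pose out of reach is approached as far as the arm can. A call is refused whole if a number of a shift passes 62.5 or a number of a turn 10.7, either way. A call with a gripper value outside its range is refused whole. The fingers move at their own pace and stop on an object; the grip force is fixed at half the most. Time passes only in rows, so rows that do not move let the fingers close, or fill a call up. It gives the time, the measured TCP pose, the force, the opening and the grip force at its end, in the units of the state.
- get_obs(): the state, without advancing time (a new reading comes with each control period).
- capture(name): name is "scene" or "side" or "wrist"; returns the picture (480x640x3 uint8, red, green, blue); there is no depth.
- camera_params(name): a dict with "mtx" (3x3 intrinsics, pixels), "k1" (the pictures are not rectified: a ray, as slopes to the right and down, at radius r is drawn at 1 + k1 r^2 times it, then the intrinsics apply), "rvec" (rotation vector, rad) and "tvec" (3), from world to camera coordinates, as OpenCV has them. Camera axes: x right, y down, z forward; pixel columns grow to the right and rows downward; lengths in mm; the calibration is good to about 2 mm. A picture is of the moment at which its call begins: read the wrist's pose just before it. camera_params takes no time and is no camera call; for the wrist camera it gives the pose at the moment of the call.
- close_job(): hands the job in; it is judged then, once.
The state is a dict: "time": time; "joint_positions": joint angles; "dq": joint speeds; "tau": joint torques, N m; "tool_pos": TCP position; "tcp_rot": TCP orientation; "contact_force": force on the tool from outside, world axes, zero at the start; "moment": the same for the moment, N m; "grip_width": finger opening in mm; "finger_force": force on a finger pad.
Only numpy, scipy, OpenCV 4.12 (cv2) and the standard library are available. Lean on these libraries where they do the work, as an engineer would, in place of code of your own. Each camera call takes 0.05 s, during which the arm holds its last target. There are 200 camera calls.

## Working session

There is one attempt and no reset: what is moved stays moved. The work goes in short steps, Python scripts to look and compute and a tool call to move; the robot and the scene stay as the last step left them, time stands still between calls to the robot, and variables do not carry over. Pictures are saved under pics/ and viewed, at most 14 in all, crops included, and the job is handed in when it is done.

Besides the shell and the picture viewer there is one more tool, called after ">>>" as a command line: name --argument value ..., lists and objects as JSON in quotes. step_arm: Moves the arm, as the interface text tells. Its arguments: {"type":"object","properties":{"deltas":{"type":"array","items":{"type":"number"}}},"required":["deltas"]}

```bash
mkdir -p pics
cat > h.py <<'E'
from plant import *
import numpy as np, cv2
def ray(P,uv):
    uv=np.array(uv,float).reshape(-1,2);K=np.array(P["mtx"]);d=(uv-K[:2,2])/[K[0,0],K[1,1]]
    s=d.copy()
    for _ in range(20): s=d/(1+P["k1"]*(s**2).sum(1,keepdims=True))
    R=cv2.Rodrigues(np.array(P["rvec"],float))[0];t=np.array(P["tvec"],float).ravel()
    return -R.T@t,np.c_[s,np.ones(len(s))]@R
def onz(P,uv,z):
    c,D=ray(P,uv);return c+D*((z-c[2])/D[:,2])[:,None]
def proj(P,X):
    R=cv2.Rodrigues(np.array(P["rvec"],float))[0];t=np.array(P["tvec"],float).ravel()
    c=np.atleast_2d(X)@R.T+t;s=c[:,:2]/c[:,2:];s=s*(1+P["k1"]*(s**2).sum(1,keepdims=True));K=np.array(P["mtx"])
    return s*[K[0,0],K[1,1]]+K[:2,2]
def snap(n,f):
    P=camera_params(n);im=capture(n)[:,:,::-1].copy();cv2.imwrite(f"pics/{f}.png",im);return P,im
E
python3 - <<'E'
from h import *
for n in("scene","side","wrist"):
    P,im=snap(n,n+"0");c,_=ray(P,[320,240]);print(n,c.round(),onz(P,[320,240],0).round(),P["mtx"],P["k1"])
E
```

```text
scene [-214. -504.  986.] [[521. -72.  -0.]] [[600.13034939   0.         322.91075154]
 [  0.         600.13034939 239.67142864]
 [  0.           0.           1.        ]] 0.0027746279333573268
side [ 340. 1076.  964.] [[523. -85.   0.]] [[571.87051058   0.         326.13727562]
 [  0.         571.87051058 230.78212535]
 [  0.           0.           1.        ]] -0.14370491991620463
wrist [524.  72. 383.] [[521. -36.   0.]] [[359.37587602   0.         322.24419818]
 [  0.         359.37587602 237.66274992]
 [  0.           0.           1.        ]] -0.014057987261596868
```

View pics/scene0.png

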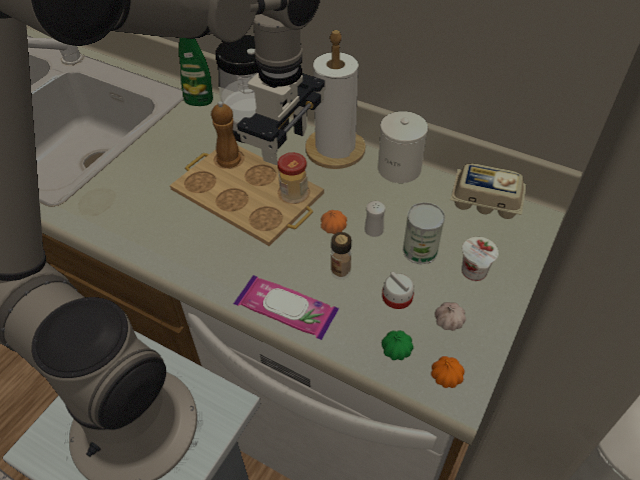

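View pics/side0.png

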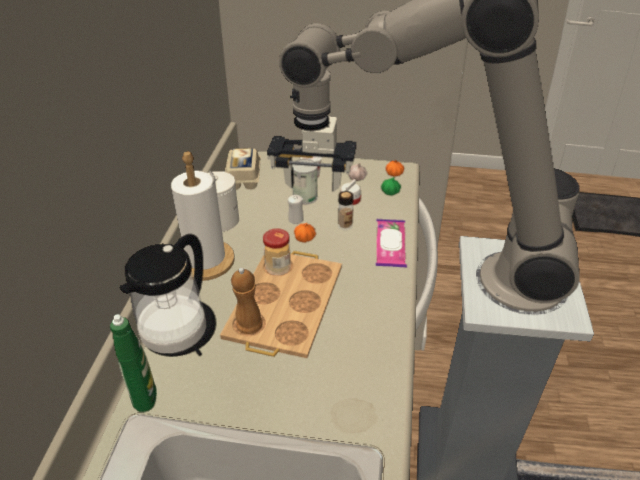

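View pics/wrist0.png

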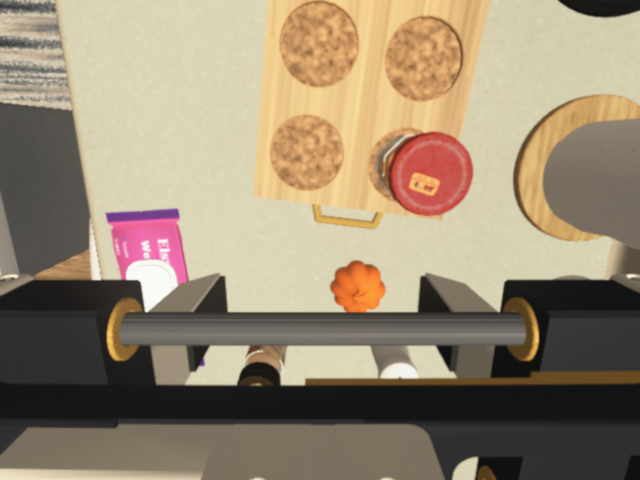

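Scene picture: mill (226,140), red-lid jar (292,178), salt pot (375,218), spice jar (341,255), timer (398,290), white garlic (450,317), tub (478,258), tin (423,232). The garlic look-alikes are green (398,345), orange (448,372) and orange (333,221). Only the off-white bulb at (450,317) fits the description.

Run:
```python
from h import *
P=camera_params("scene")
for n,uv,z in [("w_fl",(200,182),8),("w_bm",(261,175),8),("w_fm",(232,199),8),("w_fr",(266,218),8),("salt top",(376,207),77),("spice top",(341,240),105),("garlic",(450,317),25),("timer",(398,284),44),("tub",(479,246),71),("tin",(424,215),110),("pumpkin",(333,221),22),("green",(398,345),25),("or",(448,372),25),("jar",(292,162),100),("egg",(488,180),40),("canister",(403,170),0)]:
    print(n,onz(P,uv,z).round()[0])
W=camera_params("wrist")
for uv in [(318,43),(423,58),(307,152)]: print(onz(W,uv,8).round(1))
o=get_obs();print(o["tcp_rot"],o["tool_pos"],o["grip_width"])
im=cv2.imread("pics/scene0.png")[280:400,370:490];cv2.imwrite("pics/c1.png",cv2.resize(im,None,fx=4,fy=4,interpolation=2))
```

```text
w_fl [537. 262.   8.]
w_bm [626. 149.   8.]
w_fm [527. 163.   8.]
w_fr [514.  62.   8.]
salt top [ 600. -164.   77.]
spice top [ 462. -153.  105.]
garlic [ 452. -394.   25.]
timer [ 462. -280.   44.]
tub [ 606. -388.   71.]
tin [ 596. -270.  110.]
pumpkin [566. -79.  22.]
green [ 349. -333.   25.]
or [ 341. -434.   25.]
jar [615.  50. 100.]
egg [ 830. -336.   40.]
canister [ 811. -138.    0.]
[[519.4 159.2   8. ]]
[[619.5 146.3   8. ]]
[[507.9  58.7   8. ]]
[-3.14045894e+00 -1.68047237e-04  1.57077910e+00] [5.24704634e+02 6.13389444e-02 2.26219986e+02] 91.6584587446638
```

View pics/c1.png

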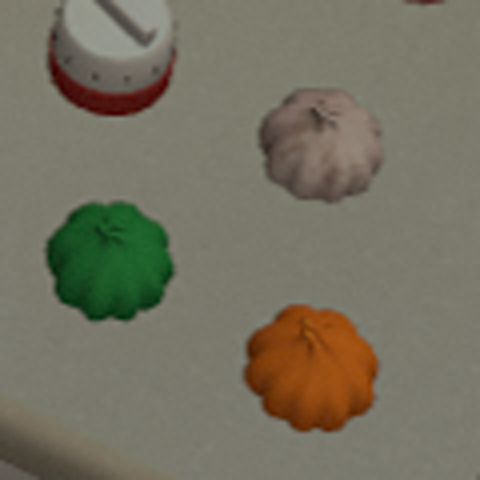

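Crop: the pinkish-white bulb at crop (320,145), scene (450,316), is the garlic; the green and orange ones are decoys. Next I move over the things for wrist views.

>>> step_arm --deltas '[0,-50,10,0,91.8,0,-50,10,0,91.8,0,-50,10,0,91.8,0,-50,0,0,91.8,0,-20,0,0,91.8,0,0,0,0,91.8,0,0,0,0,91.8,0,0,0,0,91.8,0,0,0,0,91.8,0,0,0,0,91.8]'

```text
time: 1.4
tool_pos: [525.2, -219.4, 256.9]
tcp_rot: [3.141, 0.0, 1.572]
contact_force: [0.4, -0.5, -0.1]
grip_width: 92.1
finger_force: 0.0
```

Run:
```python
from h import *
P,im=snap("wrist","w1");np.save("w1.npy",P)
P,im=snap("side","s1")
```

>>> step_arm --deltas '[0,-50,0,0,91.8,0,-50,0,0,91.8,0,-50,0,0,91.8,0,-50,0,0,91.8,0,-10,0,0,91.8,0,0,0,0,91.8,0,0,0,0,91.8,0,0,0,0,91.8,0,0,0,0,91.8,0,0,0,0,91.8]'

```text
time: 2.75
tool_pos: [525.2, -429.6, 257.0]
tcp_rot: [3.141, 0.0, 1.571]
contact_force: [-0.9, -0.0, 0.5]
grip_width: 91.4
finger_force: 0.0
```

Run:
```python
from h import *
P,im=snap("wrist","w2");np.save("w2.npy",P)
a=cv2.imread("pics/w1.png");cv2.imwrite("pics/w12.png",cv2.resize(np.vstack([a[:300],im[:300]]),None,fx=1,fy=1))
```

```text
(no output)
```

View pics/w12.png

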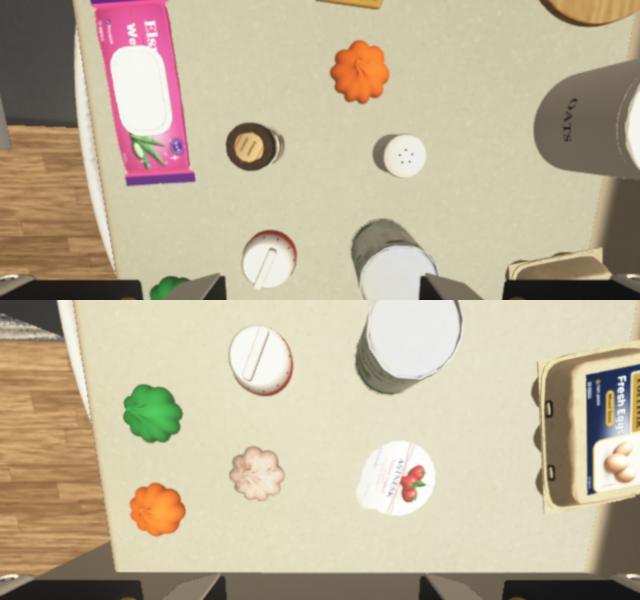

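Upper half (w1): spice cap (251,146), salt top (405,156), timer (268,258), tin (400,270). Lower half (w2, subtract 300 from row): timer (261,56), garlic (257,174), tub (400,178). Now I refine these with contours and circles.

Run:
```python
from h import *
W0=camera_params("wrist");W1=np.load("w1.npy",allow_pickle=True).item();W2=np.load("w2.npy",allow_pickle=True).item()
# w0 pose: same rotation, reconstruct from displacement of tool
R=cv2.Rodrigues(np.array(W1["rvec"],float))[0];c1=ray(W1,[320,240])[0]
W00=dict(W1);W00["tvec"]=-R@(c1+np.array([524.9,0.0,226.5])-np.array([525.2,-219.4,256.9]))
i0,i1,i2=[cv2.imread(f"pics/{n}.png") for n in("wrist0","w1","w2")]
def circ(im,P,uv,r,z,n,w=60):
    g=cv2.medianBlur(cv2.cvtColor(im,6),5);x,y=uv;x0,y0=max(x-w,0),max(y-w,0)
    h=cv2.HoughCircles(g[y0:y+w,x0:x+w],cv2.HOUGH_GRADIENT_ALT,1,20,param1=100,param2=.6,minRadius=r-7,maxRadius=r+7)
    if h is None: return print(n,"none")
    for c in h.reshape(-1,3)[:3]: p=c[:2]+[x0,y0];print(n,p,c[2],onz(P,p,z)[0].round(1))
for uv in[(318,43),(423,58),(307,152)]: circ(i0,W00,uv,38,14,"well")
circ(i1,W1,(405,156),21,75,"salt",35);circ(i1,W1,(251,146),24,105,"spice",35)
def blob(im,P,box,z,n,f):
    x0,y0,x1,y1=box;m=f(im[y0:y1,x0:x1].astype(int)).astype(np.uint8)
    cs=max(cv2.findContours(m,0,2)[0],key=cv2.contourArea);e=cv2.minEnclosingCircle(cs);p=np.array(e[0])+[x0,y0];print(n,p,e[1],cv2.contourArea(cs),onz(P,p,z)[0].round(1))
bg=lambda im:np.median(im[60:250,330:350].reshape(-1,3),0)
b=bg(i2);d=i2[174,257]-b.astype(int);print(b,i2[174,257])
hs=cv2.cvtColor(i2,cv2.COLOR_BGR2HSV)
blob(hs,W2,(215,130,300,220),25,"garlic",lambda h:((h[...,0]<18)|(h[...,0]>170))&(h[...,1]>15))
for n,h,P,box in(("t1",i1,W1,(235,225,305,299)),("t2",i2,W2,(222,15,300,100))):
    blob(cv2.cvtColor(h,cv2.COLOR_BGR2HSV),P,box,44,n+"white",lambda h:(h[...,2]>225)&(h[...,1]<25))
print(cv2.cvtColor(i2[50:60:5,240:270:8],cv2.COLOR_BGR2HSV).reshape(-1,3).tolist(),bg(i2))
P=camera_params("scene")
im=cv2.imread("pics/scene0.png")[150:245,165:330];
g=cv2.cvtColor(im,cv2.COLOR_BGR2HSV);print([g[v-150,u-165].tolist() for u,v in[(200,182),(232,199),(266,218),(215,205),(240,180)]])
```

```text
well [320.  40.] 40.583786 [521.6 160.2  14. ]
well [426.  56.] 39.23756 [621.  146.8  14. ]
well [307. 153.] 37.594067 [508.5  57.8  14. ]
salt [406. 156.] 21.173903 [ 601.1 -163.    75. ]
spice [251. 146.] 24.412813 [ 464.7 -153.6  105. ]
[198. 226. 229.] [198 220 238]
garlic [256.59694672 173.74954987] 28.127836227416992 2071.5 [ 453.9 -394.1   25. ]
t1white [266.17394447 266.4098587 ] 23.45847511291504 1365.5 [ 462.9 -282.2   44. ]
t2white [257.85245895  55.40983582] 29.7571964263916 2305.5 [ 463.6 -282.3   44. ]
[[30, 6, 249], [30, 6, 249], [30, 5, 248], [30, 5, 245], [30, 6, 249], [25, 13, 239], [30, 6, 248], [30, 3, 249]] [198. 226. 229.]
[[16, 132, 110], [16, 124, 117], [16, 125, 110], [18, 109, 148], [18, 113, 131]]
```

>>> step_arm --deltas '[15,53,-10,0,91.8,15,53,-10,0,91.8,15,53,-10,0,91.8,15,53,-10,0,91.8,16,54,-10,0,91.8,0,0,-40,0,91.8,0,0,0,0,91.8,0,0,-40,0,91.8,0,0,-30,0,91.8,0,0,0,0,91.8]'

```text
time: 4.05
tool_pos: [600.1, -164.6, 96.0]
tcp_rot: [-3.139, -0.001, 1.569]
contact_force: [0.1, 0.3, 0.6]
grip_width: 92.0
finger_force: 0.0
```

>>> step_arm --deltas '[1,1,-30,0,91.8,0,0,-30,0,91.8,0,0,-10,0,91.8,0,0,0,0,30,0,0,0,0,30,0,0,0,0,30,0,0,0,0,30,0,0,0,0,30,0,0,0,0,30,0,0,0,0,30]'

```text
time: 5.3
tool_pos: [602.0, -163.0, 26.8]
tcp_rot: [3.141, 0.0, 1.571]
contact_force: [-0.9, -0.4, 1.7]
grip_width: 40.0
finger_force: 30.0
```

>>> step_arm --deltas '[0,0,20,0,30,0,0,50,0,30,0,0,60,0,30,-8,50,0,10.3,30,-8,50,0,10.3,30,-8,50,0,10.3,30,-8,50,0,10.3,30,-8,50,0,10.3,30,-8,50,0,10.3,30,0,0,0,0,30]'

```text
time: 6.55
tool_pos: [552.9, 140.3, 156.5]
tcp_rot: [3.141, -0.001, 2.655]
contact_force: [1.3, -0.5, -1.2]
grip_width: 40.4
finger_force: 30.0
```

>>> step_arm --deltas '[-8,50,0,10.3,30,-8,50,0,10.3,30,0,0,0,0,30,0,0,0,0,30,0,0,0,0,30,0,0,0,0,30,0,0,0,0,30,0,0,0,0,30,0,0,0,0,30,0,0,0,0,30]'

```text
time: 7.8
tool_pos: [538.0, 237.1, 156.8]
tcp_rot: [3.142, 0.0, 3.009]
contact_force: [0.1, 1.1, -0.8]
grip_width: 40.2
finger_force: 30.0
```

Run:
```python
from h import *
o=get_obs();P,im=snap("wrist","w3");np.save("w3.npy",P);print(o["tool_pos"],o["tcp_rot"],ray(P,[320,240])[0])
for X in [(534.7,258.2,14),(521.7,159,14),(508.8,59.8,14)]: print(proj(P,X))
```

```text
[537.99926359 237.05846203 156.7510119 ] [3.14151256e+00 3.31798735e-05 3.00903882e+00] [465.8841646  246.85322667 313.19511311]
[[346.18308248 219.57574429]]
[[228.86047511 219.89073249]]
[[112.47208272 220.37047999]]
```

View pics/w3.png

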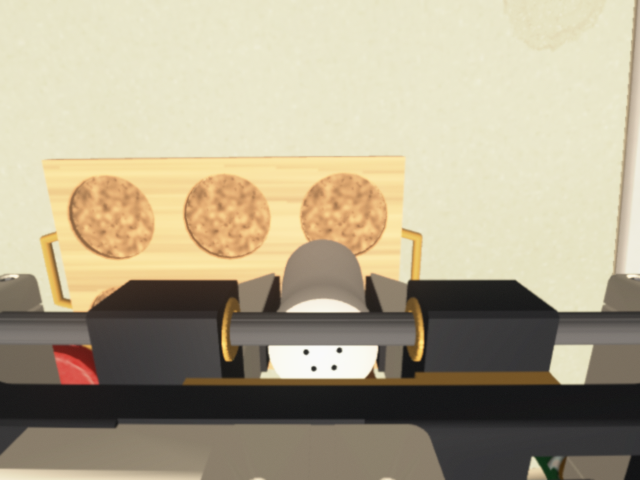

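The picture shows the front-row wells at about (344,214), (228,216) and (112,217), with the pot held upright at (323,350). Next I fit the circles.

Run:
```python
from h import *
P=np.load("w3.npy",allow_pickle=True).item();im=cv2.imread("pics/w3.png");g=cv2.medianBlur(cv2.cvtColor(im,6),7)
pts=[]
for x,y in[(344,214),(228,216),(112,217)]:
    h=cv2.HoughCircles(g[y-55:y+55,x-60:x+60],cv2.HOUGH_GRADIENT_ALT,1,50,param1=80,param2=.5,minRadius=37,maxRadius=47)
    c=h.reshape(-1,3)[0] if h is not None else np.array([60,55,0]);p=c[:2]+[x-60,y-55];q=onz(P,p,14)[0];pts.append(q[:2]);print(p,c[2],q.round(1))
A=np.array(pts);d=A[0]-A[2];print("spacing",np.hypot(*d)/2,"yaw",-np.arctan2(d[0],d[1]))
y=d/np.hypot(*d);x=np.array([y[1],-y[0]]);f=A.mean(0)
print("FL,FM,FR,BM",(f+100*y).round(1),f.round(1),(f-100*y).round(1),(f+100*x).round(1))
```

```text
[345. 218.] 44.1346 [533.2 257.4  14. ]
[224. 216.] 42.934902 [517.8 155.6  14. ]
[112. 219.] 41.454132 [507.6  59.7  14. ]
spacing 99.63709081080667 yaw -0.12893945613736213
FL,FM,FR,BM [532.4 256.7] [519.5 157.6] [506.7  58.4] [618.7 144.7]
```

>>> step_arm --deltas '[-4.5,20.5,0,0,30,0,0,-50,0,30,0,0,-40,0,30,0,0,-20,0,30,0,0,-8,0,30,0,0,0,0,30,0,0,-4,0,30,0,0,0,0,30,0,0,0,0,30,0,0,0,0,30]'

```text
time: 9.1
tool_pos: [533.7, 257.5, 35.1]
tcp_rot: [3.141, 0.0, 3.009]
contact_force: [0.4, 0.7, -1.4]
grip_width: 40.4
finger_force: 30.0
```

>>> step_arm --deltas '[0,0,-0.5,0,30,0,0,0,0,60,0,0,0,0,91.8,0,0,0,0,91.8,0,0,0,0,91.8,0,0,30,0,91.8,0,0,55,0,91.8,0,0,55,0,91.8,-9,-50,0,0,91.8,-9,-50,0,0,91.8]'

```text
time: 10.35
tool_pos: [515.4, 156.8, 175.0]
tcp_rot: [3.141, 0.002, 3.011]
contact_force: [0.6, -0.7, -0.1]
grip_width: 91.6
finger_force: 0.0
```

>>> step_arm --deltas '[-9,-52,0,0,91.8,-9,-52,0,0,91.8,-9,-52,0,0,91.8,-9,-52,0,0,91.8,-9,-52,0,0,91.8,-6,-51,0,0,91.8,0,0,0,0,91.8,0,0,0,0,91.8,0,0,0,0,91.8,0,0,0,0,91.8]'

```text
time: 11.6
tool_pos: [464.7, -152.3, 174.3]
tcp_rot: [3.141, -0.0, 3.011]
contact_force: [-0.6, 0.3, 0.2]
grip_width: 92.0
finger_force: 0.0
```

Run:
```python
from h import *
o=get_obs();print(o["tool_pos"]);P,a=snap("scene","sc1");P,b=snap("side","sd1")
cv2.imwrite("pics/cc.png",np.hstack([cv2.resize(a[80:260,150:350],None,fx=2,fy=2),cv2.resize(b[220:400,200:400],None,fx=2,fy=2)]))
```

```text
[ 464.71216357 -152.34046031  174.27522785]
```

View pics/cc.png

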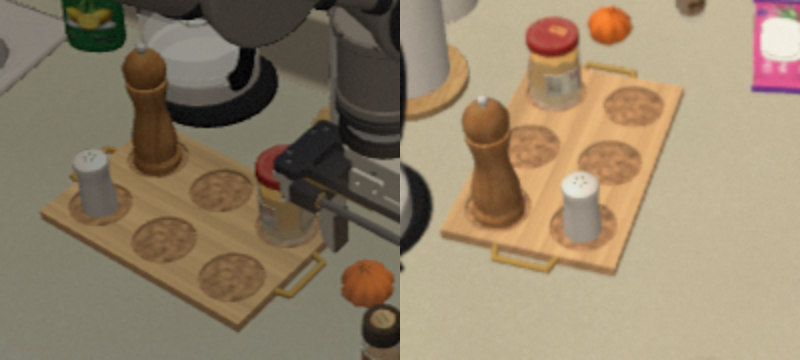

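The salt pot (left crop (95,185), right crop (580,205)) stands upright in the well in front of the mill. Next is the spice jar.

>>> step_arm --deltas '[0,-1,-50,0,91.8,0,0,-45,0,91.8,0,0,-33,0,91.8,0,0,-10,0,91.8,0,0,0,0,91.8,0,0,0,0,30,0,0,0,0,30,0,0,0,0,30,0,0,0,0,30,0,0,0,0,30]'

```text
time: 12.95
tool_pos: [464.6, -154.5, 36.4]
tcp_rot: [3.142, 0.0, 3.009]
contact_force: [-0.2, -0.1, -0.7]
grip_width: 46.5
finger_force: 0.0
```

>>> step_arm --deltas '[0,0,0,0,30,0,0,0,0,30,0,0,0,0,30,0,0,0,0,30,0,0,10,0,30,0,0,40,0,30,0,0,40,0,30,10,50,0,0,30,10,50,0,0,30,10,50,0,0,30]'

```text
time: 14.2
tool_pos: [494.7, -3.1, 127.0]
tcp_rot: [3.142, 0.001, 3.008]
contact_force: [1.1, -0.1, -1.6]
grip_width: 40.1
finger_force: 30.0
```

>>> step_arm --deltas '[10,50,0,0,30,3,13.5,0,0,30,0,0,0,0,30,0,0,0,0,30,0,0,-40,0,30,0,0,-20,0,30,0,0,-10,0,30,0,0,0,0,30,0,0,0,0,30,0,0,0,0,30]'

```text
time: 15.45
tool_pos: [508.1, 58.9, 57.0]
tcp_rot: [3.141, 0.002, 3.009]
contact_force: [0.4, 0.1, -2.3]
grip_width: 40.4
finger_force: 30.0
```

>>> step_arm --deltas '[0,0,-8,0,30,0,0,-4,0,30,0,0,-1,0,30,0,0,0,0,30,0,0,0,0,91.8,0,0,0,0,91.8,0,0,0,0,91.8,0,0,0,0,91.8,0,0,30,0,91.8,0,0,50,0,91.8]'

```text
time: 16.7
tool_pos: [506.3, 59.0, 122.7]
tcp_rot: [-3.141, -0.004, 3.009]
contact_force: [0.5, 0.7, 0.8]
grip_width: 90.8
finger_force: 0.0
```

>>> step_arm --deltas '[0,0,30,0,91.8,-5,-50,0,0,91.8,-6,-50,0,0,91.8,-6,-50,0,0,91.8,-6,-50,0,0,91.8,-6,-50,0,0,91.8,-6,-50,0,0,91.8,-6,-50,0,0,91.8,-6,-50,0,0,91.8,-5,-50,0,0,91.8]'

```text
time: 17.95
tool_pos: [455.1, -392.6, 153.1]
tcp_rot: [3.141, -0.0, 3.009]
contact_force: [0.3, -0.2, -0.3]
grip_width: 91.8
finger_force: 0.0
```

Run:
```python
from h import *
o=get_obs();print(o["tool_pos"],o["joint_positions"]);P,a=snap("scene","sc2");P,b=snap("side","sd2")
cv2.imwrite("pics/cc2.png",np.hstack([cv2.resize(a[80:260,150:350],None,fx=2,fy=2),cv2.resize(b[220:400,200:400],None,fx=2,fy=2)]))
```

```text
[ 455.06175185 -392.56621069  153.08253621] [-8.39377728e-01  5.42983159e-01  1.41123445e+00  2.18039093e-04
  1.18764331e+00 -2.27740059e+00]
```

View pics/cc2.png

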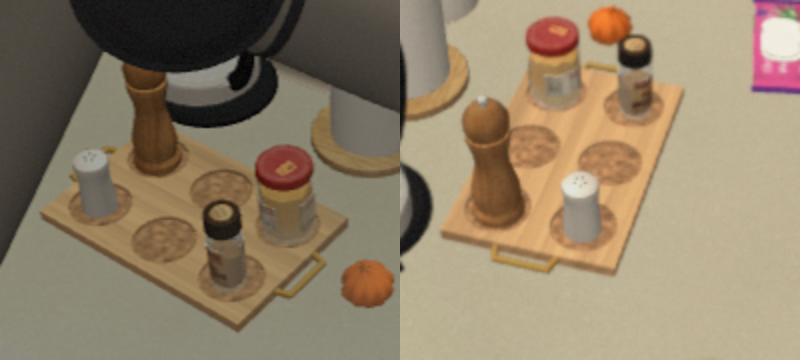

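The spice jar (left crop (225,250), right crop (635,80)) stands in front of the red-lidded jar. Next is the garlic.

>>> step_arm --deltas '[-1,-1.5,-50,0,91.8,0,0,-50,0,91.8,0,0,-30,0,91.8,0,0,-14.5,0,91.8,0,0,0,0,91.8,0,0,0,0,50,0,0,0,0,50,0,0,0,0,50,0,0,0,0,50,0,0,0,0,50]'

```text
time: 19.3
tool_pos: [454.7, -392.7, 9.2]
tcp_rot: [-3.141, 0.001, 3.009]
contact_force: [-0.7, -0.2, 2.2]
grip_width: 55.6
finger_force: 30.0
```

>>> step_arm --deltas '[0,0,20,0,50,0,0,56,0,50,0,0,60,0,50,15,49,0,0,50,15,49,0,0,50,15,49,0,0,50,15,49,0,0,50,15,49,0,0,50,15,49,0,10.3,50,15,49,0,10.3,50]'

```text
time: 20.55
tool_pos: [559.7, -47.8, 144.6]
tcp_rot: [3.141, -0.0, -2.909]
contact_force: [-0.1, -0.4, -0.7]
grip_width: 55.5
finger_force: 30.0
```

>>> step_arm --deltas '[15,49,0,10.3,50,15,49,0,10.3,50,15,49,0,10.3,50,15,49,0,10.3,50,0,0,0,10.3,50,0,0,0,10.3,50,0,0,0,0,50,0,0,0,0,50,0,0,0,0,50,0,0,0,0,50]'

```text
time: 21.8
tool_pos: [619.5, 146.3, 144.8]
tcp_rot: [3.141, 0.0, -1.837]
contact_force: [-0.5, -0.8, -0.5]
grip_width: 55.5
finger_force: 30.0
```

Run:
```python
from h import *
o=get_obs();print(o["tool_pos"],o["joint_positions"],o["grip_width"]);P,a=snap("wrist","w4");np.save("w4.npy",P)
```

```text
[619.52356271 146.34715707 144.77009969] [ 1.11635787e-01  6.13444809e-01  1.30767002e+00  6.27178705e-05
  1.22056582e+00 -2.76337745e+00] 55.46801509930807
```

View pics/w4.png

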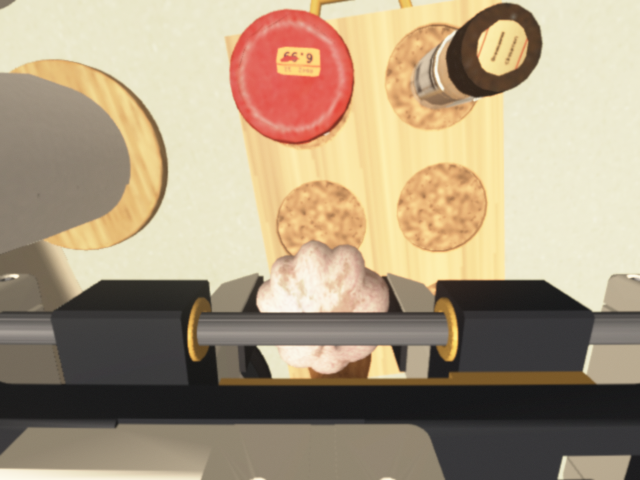

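Picture: garlic held at (322,305) above its well (322,222). The front-middle well is at (442,207), and the paper towel base's right edge is at (165,165). Next I check positions and clearances.

Run:
```python
from h import *
P=np.load("w4.npy",allow_pickle=True).item()
print(onz(P,[(442,207),(433,77),(321,222)],14).round(1),onz(P,[(165,165)],15).round(1),onz(P,[(322,305)],160).round(1))
print(proj(P,[(620,145.5,14),(520.5,158.5,14),(507.5,59,14)]).round())
```

```text
[[519.9 154.9  14. ]
 [508.8  56.7  14. ]
 [617.9 141.   14. ]] [[723.9  64.2  15. ]] [[617.9 144.2 160. ]]
[[320. 228.]
 [442. 211.]
 [435.  80.]]
```

>>> step_arm --deltas '[0,-1.5,-45,0,50,0,0,-40,0,50,0,0,-25,0,50,0,0,-10,0,50,0,0,-5,0,50,0,0,-2.5,0,50,0,0,0,0,50,0,0,0,0,50,0,0,0,0,50,0,0,0,0,50]'

```text
time: 23.1
tool_pos: [619.6, 145.0, 17.4]
tcp_rot: [-3.141, 0.0, -1.836]
contact_force: [0.3, 0.5, -0.8]
grip_width: 55.7
finger_force: 30.0
```

>>> step_arm --deltas '[0,0,-0.7,0,50,0,0,0,0,91.8,0,0,0,0,91.8,0,0,0,0,91.8,0,0,0,0,91.8,0,0,20,0,91.8,0,0,50,0,91.8,0,0,60,0,91.8,0,0,0,-10.3,91.8,0,0,0,-10.3,91.8]'

```text
time: 24.35
tool_pos: [619.8, 145.1, 147.6]
tcp_rot: [-3.14, 0.001, -2.202]
contact_force: [0.4, 0.4, -0.1]
grip_width: 91.8
finger_force: 0.0
```

>>> step_arm --deltas '[-17,-47,0,-10.3,91.8,-17,-47,0,-10.3,91.8,-17,-47,0,-10.3,91.8,-17,-47,0,-10.3,91.8,-17,-47,0,-10.3,91.8,-17,-47,0,-10.3,91.8,-17,-47,0,0,91.8,-17,-47,0,0,91.8,-20,-51,0,0,91.8,0,0,0,0,91.8]'

```text
time: 25.6
tool_pos: [462.2, -285.3, 146.5]
tcp_rot: [-3.141, 0.0, 3.004]
contact_force: [-0.6, -0.0, 0.4]
grip_width: 92.0
finger_force: 0.0
```

Run:
```python
from h import *
o=get_obs();print(o["tool_pos"],o["tcp_rot"]);P,a=snap("scene","sc3");P,b=snap("side","sd3")
cv2.imwrite("pics/cc3.png",np.hstack([cv2.resize(a[80:260,150:350],None,fx=2,fy=2),cv2.resize(b[220:400,200:400],None,fx=2,fy=2)]))
```

```text
[ 462.21034294 -285.25478304  146.5213433 ] [-3.14076666e+00  2.33093241e-04  3.00401217e+00]
```

View pics/cc3.png

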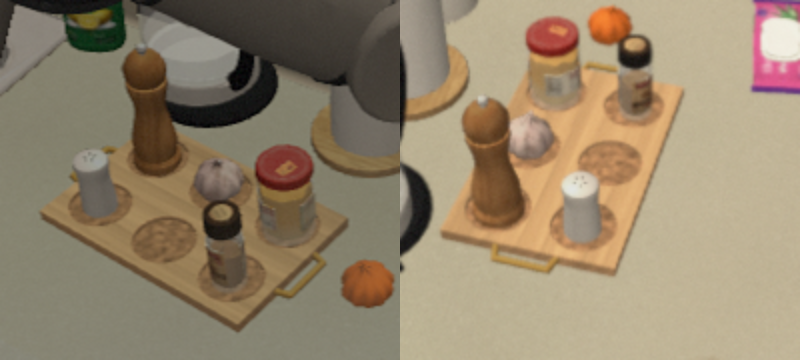

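The garlic (left crop (217,182), right crop (530,137)) sits upright between the mill and the jar. Next is the timer.

>>> step_arm --deltas '[1.2,3,-40,0,91.8,0,0,-40,0,91.8,0,0,-40,0,91.8,0,0,-17,0,91.8,0,0,0,0,91.8,0,0,0,0,50,0,0,0,0,50,0,0,0,0,50,0,0,0,0,50,0,0,0,0,50]'

```text
time: 26.95
tool_pos: [465.1, -279.4, 10.3]
tcp_rot: [-3.141, 0.001, 3.009]
contact_force: [-0.5, 0.1, 5.8]
grip_width: 60.6
finger_force: 30.0
```

>>> step_arm --deltas '[0,0,20,0,50,0,0,55,0,50,0,0,60,0,50,6,48,0,0,50,6,48,0,0,50,6,48,0,10.3,50,6,48,0,10.3,50,6,48,0,10.3,50,6,48,0,10.3,50,6,48,0,10.3,50]'

```text
time: 28.2
tool_pos: [506.4, 58.6, 144.3]
tcp_rot: [3.141, -0.0, -2.37]
contact_force: [1.2, -1.1, -1.0]
grip_width: 60.7
finger_force: 30.0
```

>>> step_arm --deltas '[6,48,0,10.3,50,6,49,0,10.3,50,0,0,0,10.3,50,0,0,0,0,50,0,0,0,0,50,0,0,0,0,50,0,0,0,0,50,0,0,0,0,50,0,0,0,0,50,0,0,0,0,50]'

```text
time: 29.45
tool_pos: [518.7, 154.0, 144.5]
tcp_rot: [3.141, 0.0, -1.836]
contact_force: [-0.7, -1.0, -0.9]
grip_width: 60.7
finger_force: 30.0
```

Run:
```python
from h import *
o=get_obs();print(o["tool_pos"],o["joint_positions"],o["grip_width"]);P,a=snap("wrist","w5");np.save("w5.npy",P)
print(proj(P,[(520,157,14),(*o["tool_pos"][:2],175)]).round())
```

```text
[518.68931113 154.00673816 144.5257682 ] [ 1.46904497e-01  4.49968952e-01  1.59946316e+00  8.46512538e-05
  1.09230386e+00 -2.72926994e+00] 60.70206334134404
[[320. 232.]
 [319. 328.]]
```

View pics/w5.png

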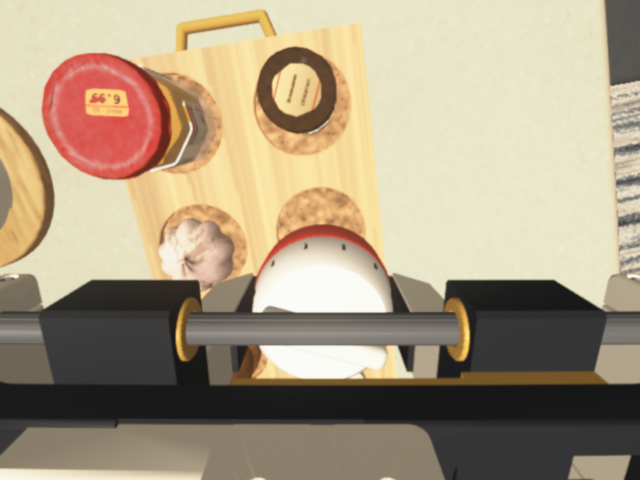

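Picture: timer held at (322,310), red rim's far edge at row 225, well below at about (320,230). I check the rim against its predicted position to get the offset in the grip.

Run:
```python
from h import *
P=np.load("w5.npy",allow_pickle=True).item();o=get_obs();im=cv2.imread("pics/w5.png")
h=cv2.cvtColor(im,cv2.COLOR_BGR2HSV).astype(int)
m=((h[...,0]<6)|(h[...,0]>172))&(h[...,1]>120);m[:,:240]=0;m[:220]=0
ys=[np.where(m[:300,c])[0] for c in(310,320,330)];print([(y.min(),y.max()) for y in ys if len(y)])
t=np.linspace(0,2*np.pi,200)
for z in(134,139,149):
    for dx,dy in((0,0),(0,-3)):
        q=proj(P,np.c_[o["tool_pos"][0]+dx+31*np.cos(t),o["tool_pos"][1]+dy+31*np.sin(t),0*t+z]);print(z,dx,dy,q[:,1].min().round(1),q[:,0].min().round(1),q[:,0].max().round(1))
g=cv2.medianBlur(cv2.cvtColor(im,6),5)
# far edge of front-middle well
print([onz(P,[(c,188)],14)[0].round(1) for c in(318,)])
s=cv2.cvtColor(im,cv2.COLOR_BGR2GRAY)[165:225,320];print(s.tolist())
```

```text
[(np.int64(227), np.int64(237)), (np.int64(226), np.int64(236)), (np.int64(226), np.int64(236))]
134 0 0 226.6 258.1 381.9
134 0 -3 220.6 256.2 380.6
139 0 0 229.1 256.3 383.6
139 0 -3 223.0 254.4 382.2
149 0 0 234.7 252.5 387.1
149 0 -3 228.2 250.5 385.7
[array([512.1, 121.1,  14. ])]
[223, 224, 222, 222, 222, 221, 222, 221, 221, 221, 220, 221, 220, 220, 220, 220, 220, 219, 221, 221, 219, 210, 192, 174, 164, 160, 157, 157, 160, 166, 174, 184, 192, 199, 202, 202, 200, 196, 190, 186, 183, 181, 181, 184, 188, 194, 202, 209, 214, 215, 211, 203, 195, 191, 191, 195, 201, 206, 199, 150]
```

>>> step_arm --deltas '[1,3.5,-45,0,50,0,0,-40,0,50,0,0,-25,0,50,0,0,-10,0,50,0,0,-3,0,50,0,0,-2.5,0,50,0,0,0,0,50,0,0,0,0,50,0,0,0,0,50,0,0,0,0,50]'

```text
time: 30.75
tool_pos: [519.8, 157.5, 19.2]
tcp_rot: [-3.141, 0.0, -1.836]
contact_force: [0.6, -0.6, -1.6]
grip_width: 60.5
finger_force: 30.0
```

>>> step_arm --deltas '[0,0,-1,0,50,0,0,0,0,50,0,0,-0.7,0,50,0,0,0,0,50,0,0,0,0,91.8,0,0,0,0,91.8,0,0,0,0,91.8,0,0,0,0,91.8,0,0,15,0,91.8,0,0,50,0,91.8]'

```text
time: 32.0
tool_pos: [518.1, 157.2, 81.6]
tcp_rot: [3.137, -0.002, -1.836]
contact_force: [0.9, 1.1, -0.0]
grip_width: 92.1
finger_force: 0.0
```

>>> step_arm --deltas '[0,0,60,0,91.8,0,0,60,0,91.8,-20,-50,0,0,91.8,-20,-50,0,0,91.8,0,-50,0,0,91.8,0,-50,0,0,91.8,0,-50,0,0,91.8,0,0,0,0,91.8,0,0,0,0,91.8,0,0,0,0,91.8]'

```text
time: 33.25
tool_pos: [485.7, -68.2, 201.6]
tcp_rot: [-3.14, -0.034, -1.868]
contact_force: [0.6, -0.3, 0.4]
grip_width: 92.0
finger_force: 0.0
```

Run:
```python
from h import *
o=get_obs();print(o["tool_pos"],o["joint_positions"],o["time"]);P,a=snap("scene","sc4");P,b=snap("side","sd4")
cv2.imwrite("pics/cc4.png",np.vstack([np.hstack([cv2.resize(a[110:260,150:350],None,fx=2,fy=2),cv2.resize(b[220:370,200:400],None,fx=2,fy=2)]),np.hstack([a[180:420,240:560],b[120:360,160:480]])]))
```

```text
[485.67894549 -68.21621481 201.60645888] [-0.27383081  0.30433685  1.65347544 -0.036472    1.18285495 -3.1045408 ] 33.25Traceback (most recent call last):
  File "<stdin>", line 3, in <module>
    return _nx.concatenate(arrs, 0, dtype=dtype, casting=casting)
           ~~~~~~~~~~~~~~~^^^^^^^^^^^^^^^^^^^^^^^^^^^^^^^^^^^^^^^
ValueError: all the input array dimensions except for the concatenation axis must match exactly, but along dimension 1, the array at index 0 has size 800 and the array at index 1 has size 640
```

Joint 6 is at its limit stop (-3.105 of -3.11), so I turn the wrist back before looking.

>>> step_arm --deltas '[0,0,0,-10,91.8,0,0,0,-10,91.8,0,0,0,-10,91.8,0,0,0,-10,91.8,0,0,0,-10,91.8,0,0,0,0,91.8,0,0,0,0,91.8,0,0,0,0,91.8,0,0,0,0,91.8,0,0,0,0,91.8]'

```text
time: 34.6
tool_pos: [485.8, -69.2, 201.3]
tcp_rot: [-3.14, -0.034, -2.742]
contact_force: [-0.6, -0.7, -0.1]
grip_width: 92.0
finger_force: 0.0
```

Run:
```python
from h import *
o=get_obs();print(o["joint_positions"],o["time"]);P,a=snap("scene","sc4");P,b=snap("side","sd4")
cv2.imwrite("pics/cc4.png",np.vstack([np.hstack([cv2.resize(a[110:260,150:350],None,fx=2,fy=2),cv2.resize(b[220:370,200:400],None,fx=2,fy=2)]),np.hstack([a[140:400,160:560],b[100:360,160:560]])]))
```

```text
[-0.28280185  0.31908306  1.63277753 -0.02445875  1.21515563 -2.24484411] 34.6
```

View pics/cc4.png

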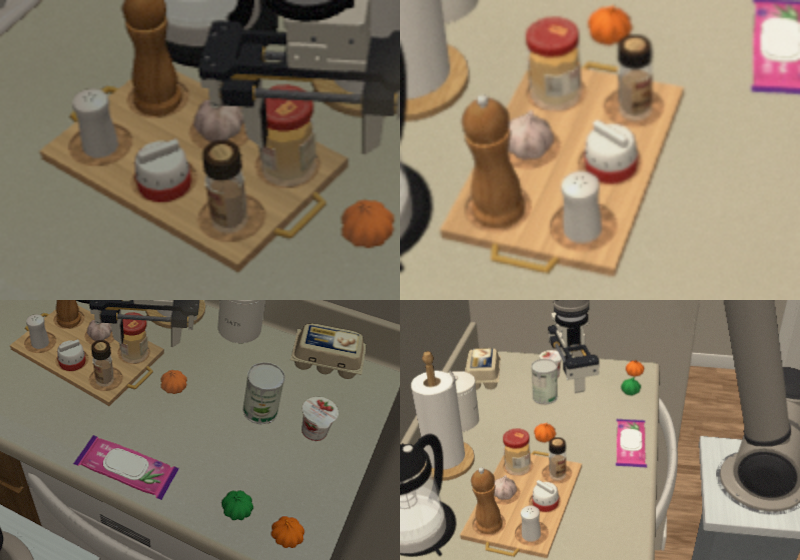

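The timer (left crop (163,168), right crop (610,150)) looks level in its well, and the tub and tin have not moved. As a last check, I compare the red base outline with its predicted position on the well floor.

Run:
```python
from h import *
t=np.linspace(0,2*np.pi,200)
for n,f,(x0,y0,x1,y1) in(("scene","sc4",(210,175,252,215)),("side","sd4",(287,275,325,315))):
    P=camera_params(n);h=cv2.cvtColor(cv2.imread(f"pics/{f}.png"),cv2.COLOR_BGR2HSV)[y0:y1,x0:x1].astype(int)
    m=((h[...,0]<6)|(h[...,0]>172))&(h[...,1]>130);y,x=np.where(m);print(n,"seen",x.min()+x0,x.max()+x0,y.max()+y0)
    for z in(8,14):
        q=proj(P,np.c_[520+31*np.cos(t),157.5+31*np.sin(t),0*t+z]);print(z,q[:,0].min().round(1),q[:,0].max().round(1),q[:,1].max().round(1))
a,b=[cv2.cvtColor(cv2.imread(f"pics/{k}.png"),6).astype(int)[200:290,380:500] for k in("scene0","sc4")]
print("tub/tin diff",(abs(a-b)[:,25:]>40).sum())
```

```text
scene seen 219 244 210
8 218.8 246.0 211.6
14 218.4 245.7 209.8
side seen 293 317 311
8 292.1 318.8 312.6
14 292.0 318.8 310.8
tub/tin diff 1
```

```bash
python3 -c "
from plant import *
print(close_job())"
```

```text
the job is handed in; nothing more can be done
None
```

I placed all four things in their wells in the order asked, upright and let go, and handed the job in at about 35 s; the tub and tin do not appear to have moved in the camera views, and no verdict came back.

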